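# Refit the post of the biscuit-cutter stand

### The job

Lift the washed post of the biscuit-cutter stand out of the wooden drying block, feel for the socket hole in the dark round base by sliding the post's foot lightly about on the socket plate, and press the post straight in past the stiff stop until its collar sits fully home, then let go. Press gently, never hard enough to mark the plate, and leave the spice jar, the lemon and the biscuit cutter where they are.

Things in the scene. Friction and masses are not known exactly. Their poses are not given: they have to be found in the camera images.
- post_grip (a point): Where to grip the loose, upright post (0.1 to 0.21 kg, 125 mm long): on its axis, 90 mm above the underside of its foot, 54 mm above the top of its collar, 35 mm below the top of its knob, on the light brown wooden shaft, which is 20 mm in diameter and 69 mm long and ends in a wooden knob 28 mm in diameter and 20 mm high. z runs along the post towards the knob.
- post_foot (a point): Centre of the flat underside of the post's foot, a plain metal cylinder 16 mm in diameter and 28 mm long without chamfer.
- post_collar (a point): Centre of the underside of the post's metal collar (36 mm in diameter, 8 mm thick), on the post's axis, 28 mm above the underside of the foot.
- post: The same post; origin at the centre of the underside of the foot, z along the post towards the knob.
- drying_block: Pale wooden block 80 x 80 x 45 mm, fixed to the table; origin at the centre of its underside. In its middle is a wide hole of 20 mm, 36 mm deep; the post stands in it at the start with the collar resting on the top of the block (45 mm up).
- stand_base: Dark steel round base of the biscuit-cutter stand, fixed to the table, 132 mm in diameter (137 mm over its rubber foot ring), 45 mm high; origin at the centre of its underside, z up. Its lip leaves a round opening of 60 mm in the middle, in which lies, 2 mm below the lip (43 mm above the table), the flat black socket plate with the socket hole. The yaw of the base means nothing.
- opening (a point): Centre of the base's 60 mm opening at the height of the socket plate's top; NOT the hole. The hole (vertical, 18 mm in diameter, 36 mm deep, no chamfer) lies with its centre 3 to 5.5 mm from this point, in an unknown direction. The plate does not give way when pushed. More than 45 N in all, wedging sideways included, marks it; 3 to 10 N is enough to search with, 12 to 20 N to press home.
- stop_level (a point): Point on the base's axis 20 mm below the top of the socket plate: the height at which the foot, once in the hole, meets a stiff rubber stop. The stop yields downward at a push of about 7 N, stays where it is pushed, and lets the foot go on for the last 8 mm until the collar rests on the plate.
- jar: Spice jar with red lid, loose bystander, 45 mm in diameter, 106 mm high; origin under its centre.
- lemon: Yellow lemon, loose bystander, 71 x 53 x 51 mm; origin under its centre.
- cutter: Round tin biscuit cutter, loose bystander, 57 mm in diameter, 24 mm high; origin under its centre.
Not all that is in view belongs to the job. Leave any green look-alike of the post alone.

How it is judged:
By the outcome, as a careful person would: the job done as asked, in the order asked, and still so for the second after the job is handed in, with the robot touching nothing.
It also fails if it takes over 72 s, if anything falls off the work surface, if the arm or the gripper's body presses on something with over 40 N, if the wrist force passes 120 N, or if a joint passes its speed limit or range.

### The arm

A 7-joint arm with a two-finger parallel gripper is mounted at the origin on the work surface; the furniture and walls round the work are solid. World frame = base frame: x ahead of the robot, y to its left, z up, the work surface at z = 0. Lengths are in mm, angles in rad, forces in N, time in s.
With the tool pointing down it reaches from about 400 to 875 mm from the base axis. Payload 19.3 kg.
Tool frame: the origin (TCP) lies midway between the tips of the shut fingers; the grasp point (between the pads) lies robot.grip_depth behind it (robot.grip_depth is the distance from the TCP to the grasp point, in mm); z points along the fingers, y is the line along which they close (so a half turn about z gives the same grasp; the last joint's range is limited). The gripper opens to 85 mm and grips with 20 to 120 N. Pads are 22 mm wide; open, the fingers measure 114 mm over their backs; the gripper's body (76 mm by 85 mm) begins 54 mm behind the grasp point. The pads swing forward as they close: fully open they stand 13 mm farther back than shut.
Start: joints at [1.268, 0.521, -0.036, 1.599, 0.021, 1.021, -0.113], TCP at [144.161, -608.138, 231.291] pointing down, gripper open.
Joint ranges: [-2.91, 2.91], [-0.3, 2.13], [-1.5, 1.42], [0.17, 2.43], [-1.26, 4.41], [0.16, 1.93], [-2.52, 2.52]. Speed limits (rad/s): [1.89, 1.89, 2.39, 2.39, 3.01, 3.01, 3.01].

### API

Orientations are given as a rotation vector (axis times angle).
In Python, from station import sense, vision, robot gives the robot as it stands.
- The arm moves only by the tool move_arm, never from a script. Its argument "plan" is a list of rows, each a list of 6 numbers: the shift along the tool's x, y, z in m, then the turn, a rotation vector about the tool's x, y, z in degrees. In form: [[dx, dy, dz, ax, ay, az], ...]. A call has 1 to 12 rows; each row shifts and turns the commanded pose from where the row before left it, along the tool's axes as they then stand; what a row does not reach is not made up. A row lasts 1/8 s, in which the tool goes at most 62.5 mm and 10.7 degrees, less where a joint would pass 70% of its speed; a pose out of reach is approached as far as the arm can. A call with a gripper value outside its range is refused whole. "claw" is the opening, from 0 (shut) to 1 (fully open), set as the call begins (left out, the last holds). The fingers move at their own pace and stop on an object; the grip force is fixed at half the most. Time passes only in rows, so rows that do not move let the fingers close. It gives the time, the measured TCP pose, the force, the opening and the grip force at its end, in the units of the state.
- sense(): the state, without advancing time (a new reading comes with each control period).
- vision.read_camera(name): name is "scene" or "top"; returns the picture (384x512x3 uint8, red, green, blue); there is no depth.
- vision.get_calibration(name): a dict with "vfov" (degrees; the focal length in pixels is half the picture's height over the tangent of half this angle, whatever the lens; pixels are square), "cx", "cy" (the principal point, pixels), "world_from_camera" (4x4, takes a point from camera to world coordinates). Camera axes: x right, y down, z forward; pixel columns grow to the right and rows downward; lengths in mm; the calibration is good to about 2 mm. A picture is of the moment at which its call begins. get_calibration takes no time and is no camera call.
- robot.sign_off(): hands the job in; it is judged then, once.
The state is a dict: "time_s": time; "joint_positions": joint angles; "joint_velocities": joint speeds; "joint_efforts": joint torques, N m; "tool_pos": TCP position; "orientation": TCP orientation; "ft_force": force on the tool from outside, world axes, zero at the start; "torque": the same for the moment, N m; "opening": finger opening in mm; "gripper_force": force on a finger pad.
Only numpy, scipy, OpenCV 4.12 (cv2) and the standard library are available. Lean on these libraries where they do the work, as an engineer would, in place of code of your own. Each camera call takes 0.05 s, during which the arm holds its last target. There are 200 camera calls.

## Working session

There is one attempt and no reset: what is moved stays moved. The work goes in short steps, Python scripts to look and compute and a tool call to move; the robot and the scene stay as the last step left them, time stands still between calls to the robot, and variables do not carry over. Pictures are saved under pics/ and viewed, at most 10 in all, crops included, and the job is handed in when it is done.

Besides the shell and the picture viewer there is one more tool, called after "Emit:" by a JSON object that holds its "method" and its "body". move_arm: Moves the arm, as the interface text tells. Its arguments: {"type":"object","properties":{"plan":{"type":"array","items":{"type":"array","items":{"type":"number"}}},"claw":{"type":"number"}},"required":["plan"]}

```bash
mkdir -p pics
python3 - <<'E'
from station import sense, vision, robot
import cv2, numpy as np
s=sense()
for k in ("time_s","tool_pos","orientation","ft_force","opening"): print(k,s[k])
print(robot.grip_depth)
for n in("scene","top"):
    im=vision.read_camera(n); cv2.imwrite(f"pics/{n}0.png",im[:,:,::-1]); np.save(f"pics/{n}0.npy",im)
    print(n,vision.get_calibration(n))
E
```

```text
time_s 0.0
tool_pos [ 144.09101585 -607.82854078  230.74875123]
orientation [-3.11925549e+00 -3.64746273e-01  2.99061778e-04]
ft_force [-0.635088   -0.74251336 -0.75591173]
opening 85.3652362994963
18.700000000000003
scene {'vfov': 43.37113732755881, 'cx': 251.37439927784504, 'cy': 195.61474868787866, 'world_from_camera': array([[-6.65394474e-01, -5.05986194e-01,  5.48842569e-01,
        -1.53391170e+02],
       [-7.46416472e-01,  4.40517936e-01, -4.98804970e-01,
         6.03212536e+02],
       [ 1.06134327e-02, -7.41567204e-01, -6.70794630e-01,
         9.42928372e+02],
       [ 0.00000000e+00,  0.00000000e+00,  0.00000000e+00,
         1.00000000e+00]])}
top {'vfov': 44.778911464272056, 'cx': 255.64150347664528, 'cy': 198.05644872426268, 'world_from_camera': array([[ 3.58754807e-03, -9.96265180e-01,  8.62717862e-02,
         4.41415775e+02],
       [-9.99957202e-01, -4.30975808e-03, -8.18653942e-03,
        -1.50048926e+01],
       [ 8.52777470e-03, -8.62387244e-02, -9.96238003e-01,
         1.11492783e+03],
       [ 0.00000000e+00,  0.00000000e+00,  0.00000000e+00,
         1.00000000e+00]])}
```

View pics/scene0.png

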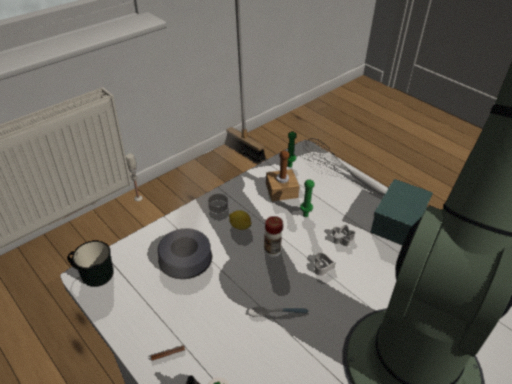

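View pics/top0.png

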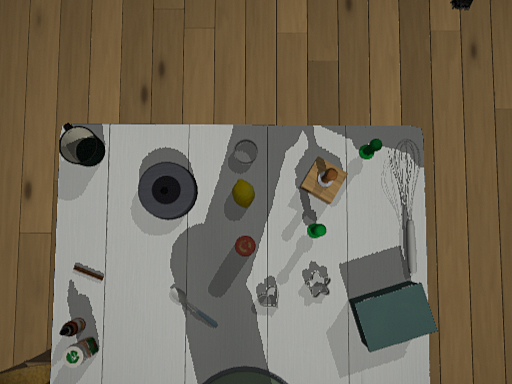

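The scene view shows the post at (283,165) in the block at (283,185), with the base at (185,253). The top view shows the knob at (330,174), the block at (324,182), the base at (167,190) and its dark opening at about (164,190). The green look-alikes are at (317,230) and (370,150).

```bash
cat > h.py <<'E'
import numpy as np, cv2
from station import sense, vision, robot
from scipy.spatial.transform import Rotation as R
def ray(n,u,v):
    c=vision.get_calibration(n); f=192/np.tan(np.radians(c["vfov"]/2)); T=c["world_from_camera"]
    return T[:3,3], T[:3,:3]@np.array([(u-c["cx"])/f,(v-c["cy"])/f,1])
def onz(n,u,v,z):
    o,d=ray(n,u,v); return (o+d*(z-o[2])/d[2]).round(1)
def proj(n,p):
    c=vision.get_calibration(n); f=192/np.tan(np.radians(c["vfov"]/2)); T=c["world_from_camera"]
    q=T[:3,:3].T@(np.array(p)-T[:3,3]); return (f*q[:2]/q[2]+[c["cx"],c["cy"]]).round(1)
def blob(mask,box):
    x0,y0,x1,y1=box; m=np.zeros(mask.shape,np.uint8); m[y0:y1,x0:x1]=mask[y0:y1,x0:x1]
    n,l,st,c=cv2.connectedComponentsWithStats(m)
    i=1+np.argmax(st[1:,4]); return (l==i).astype(np.uint8),c[i],st[i]
E
python3 - <<'E'
from h import *
t=np.load("pics/top0.npy"); s=np.load("pics/scene0.npy")
ht=cv2.cvtColor(t,cv2.COLOR_RGB2HSV); hs=cv2.cvtColor(s,cv2.COLOR_RGB2HSV)
ti=t.astype(int)
# opening / base in top
b=((ti.max(2)<110)&(ti[:,:,2]>=ti[:,:,0])).astype(np.uint8)
for nm,th,box in(("base",110,(130,155,205,225)),("open",45,(140,165,190,215))):
    m,c,st=blob((ti.max(2)<th).astype(np.uint8),box)
    k=max(cv2.findContours(m,0,2)[0],key=len); e=cv2.fitEllipse(k); print(nm,c,st,e)
    for z in (43,45): print(onz("top",*e[0],z))
print(ti[190,130:205].sum(1)//3)
# block
sat=((ht[:,:,1]>90)&(ht[:,:,0]<25)&(ht[:,:,2]>50)).astype(np.uint8)
m,c,st=blob(sat,(295,150,355,210)); r=cv2.minAreaRect(max(cv2.findContours(m,0,2)[0],key=len)); print("block",c,st,r,onz("top",*r[0],45))
p=[ti[y,318:342].tolist() for y in (174,)]; print(p)
out=np.hstack([cv2.resize(t[145:215,290:360],(400,400),interpolation=2),cv2.resize(t[155:225,130:200],(400,400),interpolation=2)])
cv2.imwrite("pics/crop.png",out[:,:,::-1])
cs=np.hstack([cv2.resize(s[140:210,250:320],(400,400),interpolation=2),cv2.resize(s[220:290,150:220],(400,400),interpolation=2)])
cv2.imwrite("pics/crops.png",np.vstack([cv2.resize(out,(600,300)),cv2.resize(cs,(600,300))])[:,:,::-1])
E
```

```text
base [166.89415723 185.81706944] [ 138  155   60   70 3269] ((166.62451171875, 184.3345947265625), (59.1335563659668, 73.49615478515625), 169.38778686523438)
[565.2 182.   43. ]
[564.9 181.6  45. ]
open [165.79256966 189.54489164] [152 176  29  28 646] ((165.74449157714844, 189.5505828857422), (27.592254638671875, 28.2146053314209), 55.16102600097656)
[553.1 183.8  43. ]
[552.8 183.4  45. ]
[164 166 164 166 167 166 171 171  62  49  58  61  61  58  60  60  61  60
  61  62  64  48  22  18  17  19  16  18  19  20   9   0   4   9   6   6
   4   3  20  18  18  21  18  23  19  18  22  20  19  17  31  62  61  62
  63  61  61  62  62  62  64  63  65  61  38  27   4  83 172 175 169 166
 166 167 168]
block [323.65996344 180.1691042 ] [ 301  157   46   47 1094] ((323.5311584472656, 179.99169921875), (34.89034652709961, 36.347904205322266), 30.068584442138672) [ 576.7 -180.8   45. ]
[[[69, 55, 36], [134, 131, 131], [89, 93, 95], [87, 87, 90], [90, 93, 95], [83, 81, 83], [42, 35, 30], [32, 18, 9], [37, 23, 9], [65, 41, 20], [97, 60, 29], [108, 67, 33], [106, 67, 31], [108, 69, 35], [107, 68, 32], [107, 65, 32], [105, 67, 30], [109, 69, 31], [102, 62, 25], [98, 70, 41], [121, 98, 64], [128, 103, 64], [134, 107, 66], [140, 109, 71]]]
```

View pics/crops.png

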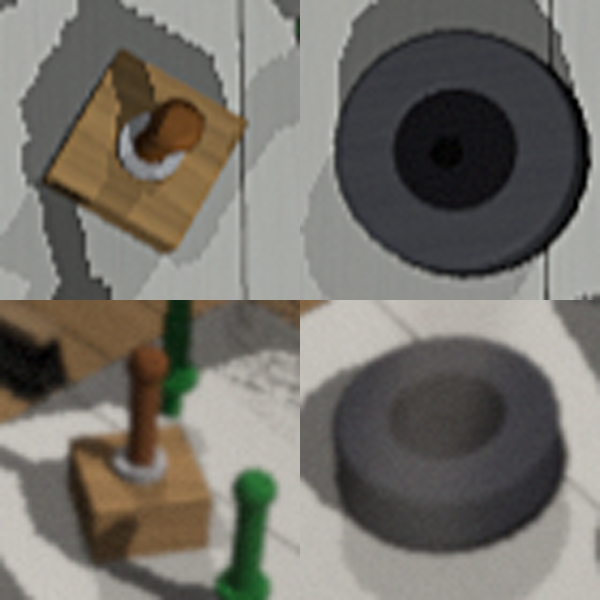

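The crop shows the block's top face, the collar ring, the knob, and a darker spot, probably the hole, slightly left of the opening's centre. I'll work out positions from these.

Run:
```python
from h import *
t=np.load("pics/top0.npy").astype(int)
g=t.mean(2)[178:202,153:179]; w=(g<12); ys,xs=np.nonzero(w); print("hole px",xs.mean()+153,ys.mean()+178,w.sum(),onz("top",xs.mean()+153,ys.mean()+178,43))
print("opening",onz("top",165.74,189.55,43))
print("block c",onz("top",323.9,180,45),"collar",onz("top",325.3,179.2,53),"knob",onz("top",332,173.5,135))
print("scene check knob pred",proj("scene",(577,-181,135)),"collar",proj("scene",(577,-181,53)),"obs ~(284.3,155),(282.3,178)")
print("scene opening",proj("scene",(553,184,45)),"obs", 150+147*70/300,220+(415-300)*70/300)
for z,n in((142,"k"),): print("green",onz("top",317,230,z),onz("top",374,146,z))
print("box",onz("top",395,315,80))
Rm=R.from_rotvec(sense()["orientation"]).as_matrix(); print(Rm.round(4))
p=np.array([144.1,-607.8,230.7])
print("to above post, tool axes",Rm.T@(np.array([577,-181,230.7])-p))
```

```text
hole px 163.66666666666666 190.07142857142858 42 [551.8 188.5  43. ]
opening [553.1 183.8  43. ]
block c [ 576.7 -181.7   45. ] collar [ 577.6 -183.7   53. ] knob [ 579.3 -185.   135. ]
scene check knob pred [284.2 153.7] collar [282.6 176.5] obs ~(284.3,155),(282.3,178)
scene opening [184.3 245.5] obs 184.3 246.83333333333334
green [ 459.4 -151.2  142. ] [ 637.6 -273.6  142. ]
box [ 275.6 -329.2   80. ]
[[ 9.730e-01  2.307e-01 -3.000e-04]
 [ 2.307e-01 -9.730e-01  9.000e-04]
 [-1.000e-04 -1.000e-03 -1.000e+00]]
to above post, tool axes [ 5.19669979e+02 -3.15442043e+02  2.83894942e-01]
```

Emit:
{"method": "move_arm", "body": {"plan": [[0.052,-0.0315,0,0,0,0],[0.052,-0.0315,0,0,0,0],[0.052,-0.0315,0,0,0,0],[0.052,-0.0315,0,0,0,0],[0.052,-0.0315,0,0,0,0],[0.052,-0.0315,0,0,0,0],[0.052,-0.0315,0,0,0,0],[0.052,-0.0315,0,0,0,0],[0.052,-0.0315,0,0,0,0],[0.052,-0.0315,0,0,0,0],[0,0,0,0,0,6.67],[0,0,0,0,0,6.67]], "claw": 1}}

```text
time_s: 1.6
tool_pos: [577.6, -180.9, 230.7]
orientation: [-3.141, 0.004, 0.002]
ft_force: [-0.1, -0.2, 0.4]
opening: 85.3
gripper_force: 0.0
```

Emit:
{"method": "move_arm", "body": {"plan": [[0.0005,0.002,0.05,0,0,0],[0,0,0.05,0,0,0],[0,0,0.03,0,0,0],[0,0,0.012,0,0,0],[0,0,0,0,0,0]]}}

```text
time_s: 2.22
tool_pos: [577.9, -183.7, 89.2]
orientation: [-3.141, 0.0, 0.001]
ft_force: [0.2, 0.1, 0.4]
opening: 85.4
gripper_force: 0.0
```

Run:
```python
from h import *
out=[]
for n,p in(("top",(578,-183,100)),("scene",(578,-183,90))):
    im=vision.read_camera(n); u,v=proj(n,p).astype(int); out.append(cv2.resize(im[v-35:v+35,u-35:u+35],(400,400),interpolation=2))
cv2.imwrite("pics/g1.png",np.hstack(out)[:,:,::-1]); print(sense()["tool_pos"],sense()["ft_force"])
```

```text
[ 578.64527029 -183.88959865   90.49760534] [ 0.70335572 -0.3733442   0.09357586]
```

View pics/g1.png

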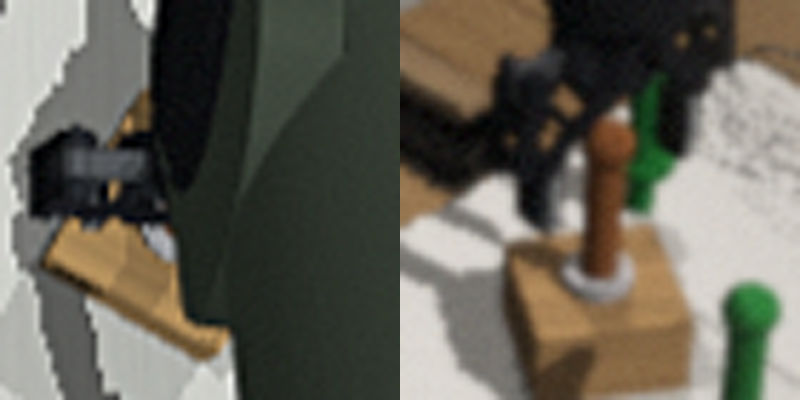

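The top view shows the left finger at the block and the arm covering the rest. In the scene view the fingers, at crop (540,215) and (685,150), straddle the shaft at (607,190). I'll close on it.

Emit:
{"method": "move_arm", "body": {"plan": [[0,0,0.001,0,0,0],[0,0,0,0,0,0],[0,0,0,0,0,0],[0,0,0,0,0,0],[0,0,0,0,0,0],[0,0,0,0,0,0]], "claw": 0}}

```text
time_s: 3.08
tool_pos: [578.2, -183.8, 88.5]
orientation: [3.141, -0.0, 0.001]
ft_force: [0.3, 0.1, 5.6]
opening: 23.0
gripper_force: 59.2
```

Emit:
{"method": "move_arm", "body": {"plan": [[0,0,-0.01,0,0,0],[0,0,-0.02,0,0,0],[0,0,-0.03,0,0,0],[0,0,-0.03,0,0,0],[0,0,-0.01,0,0,0],[0,0,0,0,0,0],[0,0,0,0,0,0]]}}

```text
time_s: 3.95
tool_pos: [577.4, -183.6, 187.1]
orientation: [-3.141, 0.0, 0.003]
ft_force: [-0.8, -0.4, -3.4]
opening: 23.0
gripper_force: 59.9
```

Run:
```python
from h import *
out=[]
s=sense(); print(s["tool_pos"],s["ft_force"],s["torque"],s["opening"])
im=vision.read_camera("scene"); np.save("pics/s2.npy",im)
u,v=proj("scene",(578,-183,160)).astype(int); print(u,v)
cv2.imwrite("pics/g2.png",cv2.resize(im[v-40:v+40,u-40:u+40],(560,560),interpolation=2)[:,:,::-1])
p=s["tool_pos"]
for dz in (46.7,36,18.7,-10,-35,-43.3,-71.3): print(dz,proj("scene",p+[0,0,dz]))
```

```text
[ 577.40983059 -183.56404112  187.13675851] [-0.78672649 -0.35403406 -3.36453164] [ 0.03096753 -0.0039599  -0.01747501] 23.017259307033502
285 145
46.7 [286.9 123.1]
36 [286.7 126.5]
18.7 [286.3 132. ]
-10 [285.7 140.8]
-35 [285.1 148.2]
-43.3 [285.  150.7]
-71.3 [284.4 158.7]
```

View pics/g2.png

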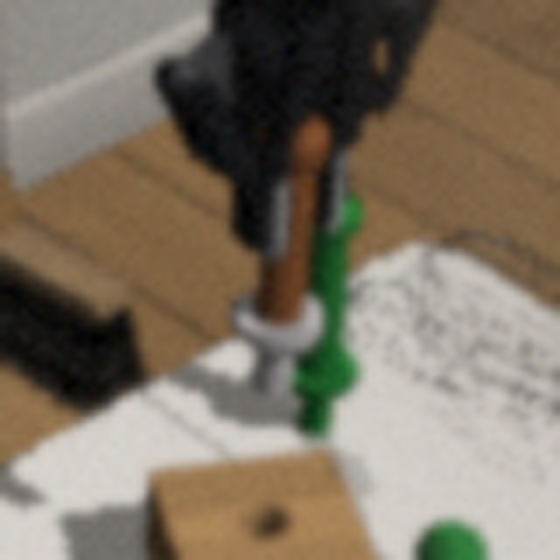

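The post left the block, but it leans in the grip: knob at crop (315,130), foot at (270,390). I'll yaw the tool to see the lean from a second side.

Run:
```python
from h import *
s=sense();print(np.round(s["joint_positions"],3))
im=np.load("pics/s2.npy"); h=cv2.cvtColor(im,cv2.COLOR_RGB2HSV)
m=((h[:,:,1]>140)&(h[:,:,0]<15)&(h[:,:,2]>50)).astype(np.uint8)
for v in range(120,156): 
    x=np.nonzero(m[v,275:300])[0]
    if len(x): print(v,x.min()+275,x.max()+275,end="; ")
```

```text
[ 0.295  0.542 -0.122  1.69   0.079  0.916 -1.429]
122 289 291; 123 288 291; 124 287 292; 125 287 291; 126 287 291; 127 287 290; 128 287 290; 129 287 290; 130 287 289; 131 287 289; 132 287 289; 133 287 289; 134 287 289; 135 287 289; 136 287 289; 137 287 288; 138 287 288; 139 287 288; 140 287 288; 141 286 288; 142 286 288; 143 283 288; 144 284 288; 145 283 287; 146 282 287; 147 283 287; 148 283 286; 149 283 286;
```

Emit:
{"method": "move_arm", "body": {"plan": [[0,0,0,0,0,10],[0,0,0,0,0,10],[0,0,0,0,0,10],[0,0,0,0,0,10],[0,0,0,0,0,10],[0,0,0,0,0,10],[0,0,0,0,0,10],[0,0,0,0,0,10],[0,0,0,0,0,10],[0,0,0,0,0,0],[0,0,0,0,0,0]]}}

```text
time_s: 5.38
tool_pos: [576.5, -183.0, 185.7]
orientation: [2.267, -2.171, -0.011]
ft_force: [0.6, 0.0, -1.9]
opening: 22.9
gripper_force: 59.9
```

Run:
```python
from h import *
s=sense(); print(s["tool_pos"],s["ft_force"],s["torque"],s["opening"],np.round(s["joint_positions"],3))
im=vision.read_camera("scene"); np.save("pics/s3.npy",im)
u,v=proj("scene",(578,-183,160)).astype(int); print(u,v)
cv2.imwrite("pics/g3.png",cv2.resize(im[v-40:v+40,u-40:u+40],(560,560),interpolation=2)[:,:,::-1])
```

```text
[ 576.52314394 -183.00437041  185.68743477] [ 0.60971743  0.02614281 -1.94972184] [-0.00316376 -0.01005936 -0.04501453] 22.854718215016096 [-0.186  0.622  0.601  1.716 -0.42   0.943 -2.517]
285 145
```

View pics/g3.png

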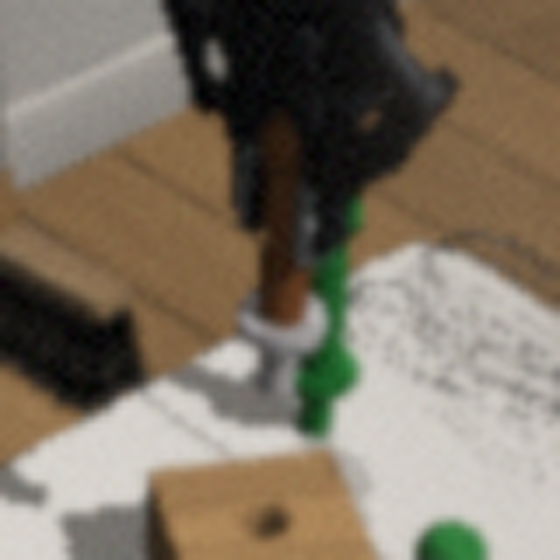

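The lean differs after the yaw: knob (283,135), foot (275,390). Solving both views gives about 4° about tool y and 2° about tool x. Joint 7 is close to its limit, so I'll turn the yaw back the other way, to −90°.

Emit:
{"method": "move_arm", "body": {"plan": [[0,0,0,0,0,-10],[0,0,0,0,0,-10],[0,0,0,0,0,-10],[0,0,0,0,0,-10],[0,0,0,0,0,-10],[0,0,0,0,0,-10],[0,0,0,0,0,-10],[0,0,0,0,0,-10],[0,0,0,0,0,-10],[0,0,0,0,0,-10],[0,0,0,0,0,-10],[0,0,0,0,0,-10]]}}

```text
time_s: 6.92
tool_pos: [576.8, -184.3, 187.2]
orientation: [-3.012, -0.881, 0.004]
ft_force: [-0.3, -0.9, -1.5]
opening: 22.6
gripper_force: 60.0
```

Emit:
{"method": "move_arm", "body": {"plan": [[0,0,0,0,0,-10],[0,0,0,0,0,-10],[0,0,0,0,0,-10],[0,0,0,0,0,-10],[0,0,0,0,0,-10],[0,0,0,0,0,-10],[0,0,0,-2.2,-4.2,0],[0,0,0,0,0,0]]}}

```text
time_s: 7.92
tool_pos: [576.6, -183.2, 187.4]
orientation: [2.123, 2.212, -0.036]
ft_force: [0.2, 0.1, -1.0]
opening: 22.4
gripper_force: 60.1
```

Run:
```python
from h import *
s=sense(); p=s["tool_pos"];print(p,s["ft_force"],np.round(s["joint_positions"],3))
Rm=R.from_rotvec(s["orientation"]).as_matrix();print(Rm.round(3))
# tool pose so that grasp point lies above the hole estimate, foot (90 mm below grasp) at z 65
g=np.array([551.8,187.5,65+90]); tgt=g+Rm[:,2]*18.7
print("shift in tool axes", (Rm.T@(tgt-p)).round(1), "at same height", (Rm.T@((tgt-p)*[1,1,0])).round(1))
im=vision.read_camera("scene"); u,v=285,145
cv2.imwrite("pics/g4.png",cv2.resize(im[v-40:v+40,u-40:u+40],(560,560),interpolation=2)[:,:,::-1])
```

```text
[ 576.64034476 -183.19383069  187.44884745] [ 0.22176432  0.09860106 -0.98832083] [ 0.308  0.516 -0.185  1.742  0.205  0.853  0.057]
[[-0.04   0.999  0.038]
 [ 0.997  0.042 -0.069]
 [-0.071  0.035 -0.997]]
shift in tool axes [372.8 -10.3  24.5] at same height [369.1  -8.6 -26.4]
```

View pics/g4.png

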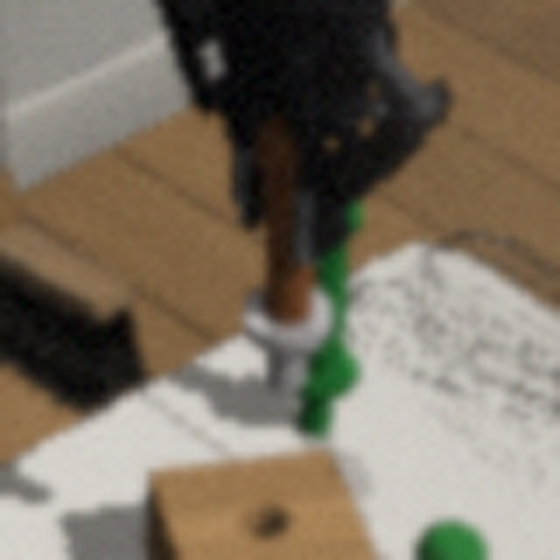

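The visible part of the shaft was partly hidden by a finger. Going by the collar, at crop (288,322), and the foot, at (288,385), the lean is mostly about tool x. I'll correct that, then travel.

Emit:
{"method": "move_arm", "body": {"plan": [[0,0,0,-2.5,2.9,0],[0,0,0,0,0,0]]}}

```text
time_s: 8.22
tool_pos: [576.2, -185.6, 186.9]
orientation: [2.131, 2.215, 0.064]
ft_force: [0.6, 0.0, -2.1]
opening: 22.9
gripper_force: 60.1
```

```bash
cat >> h.py <<'E'
def foot_to(f,Lg=90):
    "tool-axis shift that takes the foot (post taken as vertical) to f"
    s=sense(); p=s["tool_pos"]; Rm=R.from_rotvec(s["orientation"]).as_matrix()
    foot=p-Rm[:,2]*18.7-[0,0,Lg]; return foot.round(1),(Rm.T@(np.array(f)-foot)).round(1),Rm.round(3)
E
python3 - <<'E'
from h import *
print(sense()["opening"]); print(*foot_to((551.8,187.5,115)))
E
```

```text
22.853504954386747
[ 574.8 -185.2  115.5] [373.3  -8.3  -7.5] [[-0.038  0.996  0.077]
 [ 0.999  0.039 -0.017]
 [-0.02   0.077 -0.997]]
```

Emit:
{"method": "move_arm", "body": {"plan": [[0.03,-0.001,-0.001,0,0,0],[0.043,-0.001,-0.001,0,0,0],[0.05,-0.001,-0.001,0,0,0],[0.05,-0.001,-0.001,0,0,0],[0.05,-0.001,-0.001,0,0,0],[0.05,-0.001,-0.001,0,0,0],[0.05,-0.001,-0.001,0,0,0],[0.03,-0.001,0,0,0,0],[0.02,0,0,0,0,0],[0,0,0,0,0,0],[0,0,0,0,0,0]]}}

```text
time_s: 9.6
tool_pos: [553.4, 187.2, 185.3]
orientation: [2.129, 2.215, 0.062]
ft_force: [-0.4, -1.3, -2.2]
opening: 22.8
gripper_force: 60.1
```

Run:
```python
from h import *
print(*foot_to((551.8,187.5,60)))
```

```text
[552.  187.5 113.9] [ 1.1 -4.3 53.7] [[-0.039  0.996  0.077]
 [ 0.999  0.04  -0.018]
 [-0.021  0.076 -0.997]]
```

Emit:
{"method": "move_arm", "body": {"plan": [[0.0005,-0.002,0.025,0,0,0],[0.0005,-0.002,0.02,0,0,0],[0,0,0.006,0,0,0],[0,0,0,0,0,0],[0,0,0,0,0,0]]}}

```text
time_s: 10.22
tool_pos: [553.5, 188.4, 135.0]
orientation: [2.128, 2.216, 0.065]
ft_force: [0.2, 0.3, -2.4]
opening: 22.6
gripper_force: 60.1
```

Run:
```python
from h import *
f=foot_to((551.8,187.5,43))[0]; print(f)
im=vision.read_camera("scene"); np.save("pics/s5.npy",im)
t=vision.read_camera("top"); np.save("pics/t5.npy",t)
for dz in(0,28,36,90,105,125): print(dz,proj("scene",f+[0,0,dz]))
print("top foot",proj("top",f))
u,v=185,235
a=cv2.resize(im[v-40:v+40,u-40:u+40],(560,560),interpolation=2)
b=cv2.resize(t[155:225,130:200],(240,240),interpolation=2)
c=np.zeros((560,800,3),np.uint8); c[:,:560]=a; c[:240,560:]=b
cv2.imwrite("pics/g5.png",c[:,:,::-1])
```

```text
[552.  188.7  63.6]
0 [182.3 241.5]
28 [181.3 233.7]
36 [181.  231.4]
90 [179.  215.3]
105 [178.4 210.7]
125 [177.6 204.3]
top foot [161.9 189.1]
```

View pics/g5.png

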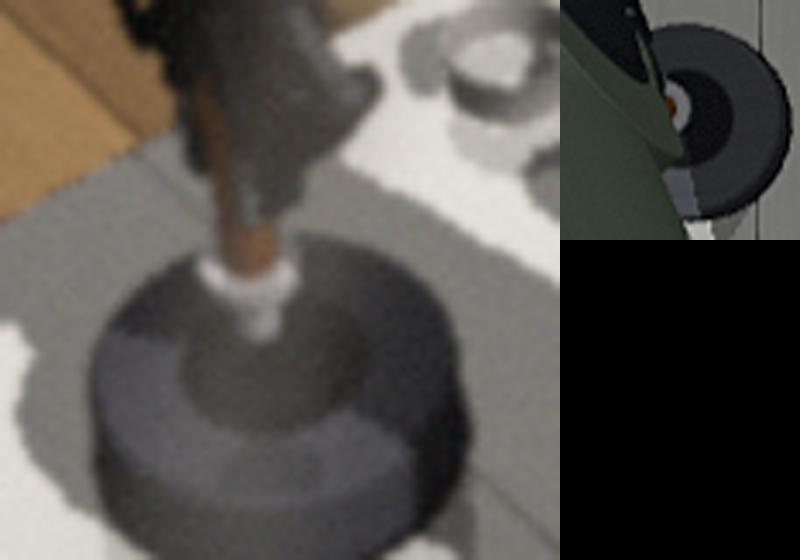

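The scene view shows the collar at crop (249,283) and the foot tip at (262,335) over the opening. The top view shows part of the collar ring. I'll check the remaining lean from edges, numerically.

Run:
```python
from h import *
im=np.load("pics/s5.npy").astype(float)
rb=im[:,:,0]-im[:,:,2]; g=im.mean(2)
for v in range(206,250,1):
    print(v,"rb",rb[v,170:192].astype(int).tolist() if v<234 else "", "g",g[v,170:196].astype(int).tolist() if v>=228 else "")
t=np.load("pics/t5.npy").astype(int)
print("top collar pred",proj("top",(552,188.7,99.6)),proj("top",(552+18,188.7-0,99.6)),"knob",proj("top",(552,188.7,188)))
for v in range(174,200,2): print(v,t[v,156:176].mean(1).astype(int).tolist())
```

```text
206 rb [4, 4, 10, 16, 15, 12, 8, 6, 7, 9, 7, 10, 12, 7, 10, 8, 8, 9, 10, 10, 7, 6] g 
207 rb [9, 5, 11, 22, 19, 9, 5, 6, 6, 6, 9, 11, 10, 10, 11, 9, 6, 10, 10, 8, 9, 11] g 
208 rb [17, 9, 11, 22, 24, 12, 8, 5, 7, 8, 9, 9, 11, 8, 11, 11, 9, 6, 8, 10, 7, 10] g 
209 rb [20, 8, 15, 25, 24, 18, 11, 9, 10, 8, 7, 8, 10, 14, 13, 11, 9, 9, 10, 11, 8, 9] g 
210 rb [23, 5, 13, 28, 27, 23, 18, 10, 9, 5, 8, 11, 16, 14, 14, 10, 11, 10, 11, 10, 9, 8] g 
211 rb [19, 5, 14, 24, 32, 29, 25, 14, 9, 5, 9, 11, 12, 9, 8, 12, 11, 8, 11, 7, 11, 11] g 
212 rb [17, 4, 14, 17, 25, 28, 26, 17, 10, 7, 9, 9, 9, 10, 12, 10, 8, 11, 12, 8, 8, 11] g 
213 rb [4, 3, 5, 16, 22, 24, 24, 18, 8, 10, 7, 9, 10, 11, 12, 10, 8, 10, 8, 8, 10, 11] g 
214 rb [6, 3, 4, 12, 17, 22, 26, 21, 12, 10, 15, 10, 10, 8, 9, 9, 9, 11, 12, 10, 9, 10] g 
215 rb [6, 6, 6, 8, 14, 24, 25, 22, 13, 10, 10, 10, 10, 10, 11, 7, 6, 9, 12, 13, 11, 11] g 
216 rb [5, 6, 3, 9, 13, 20, 26, 22, 12, 8, 6, 11, 9, 9, 11, 10, 9, 11, 10, 11, 10, 10] g 
217 rb [5, 6, 5, 7, 12, 24, 24, 25, 12, 10, 12, 10, 9, 10, 10, 10, 9, 11, 8, 9, 8, 8] g 
218 rb [9, 6, 2, 7, 12,
[... 4494 characters left out ...]
, 18, 16]
184 [49, 47, 49, 51, 33, 32, 29, 74, 104, 106, 108, 80, 24, 11, 15, 17, 15, 10, 16, 20]
186 [50, 47, 47, 48, 50, 40, 28, 22, 104, 105, 106, 98, 34, 9, 13, 17, 15, 12, 17, 18]
188 [47, 48, 48, 48, 48, 47, 24, 59, 104, 105, 111, 73, 18, 15, 13, 16, 13, 14, 16, 14]
190 [46, 48, 48, 48, 47, 46, 47, 105, 110, 109, 97, 43, 13, 13, 14, 14, 16, 16, 12, 16]
192 [48, 46, 46, 47, 48, 47, 45, 60, 100, 70, 22, 7, 13, 17, 14, 16, 15, 17, 14, 12]
194 [49, 47, 48, 48, 47, 47, 49, 47, 39, 20, 17, 15, 15, 14, 14, 15, 15, 16, 13, 18]
196 [44, 48, 50, 47, 50, 47, 48, 47, 50, 36, 25, 17, 16, 18, 19, 14, 17, 17, 14, 14]
198 [35, 37, 37, 41, 47, 48, 49, 47, 49, 51, 28, 19, 13, 13, 13, 18, 14, 17, 14, 15]
```

Edge slopes show the post close to vertical, within about 1°. I'll trim that and descend towards the plate.

Emit:
{"method": "move_arm", "body": {"plan": [[0.002,-0.001,0,0,-1,0],[0.0003,-0.0006,0.008,0,0,0],[0.0003,-0.0006,0.006,0,0,0],[0,0,0.001,0,0,0],[0,0,0,0,0,0]]}}

```text
time_s: 10.95
tool_pos: [551.9, 190.4, 118.8]
orientation: [2.12, 2.208, 0.044]
ft_force: [-0.7, -0.2, -2.0]
opening: 22.6
gripper_force: 60.1
```

Emit:
{"method": "move_arm", "body": {"plan": [[0,-0.0001,0.001,0,0,0],[0,0,0.001,0,0,0],[0,0,0,0,0,0]]}}

```text
time_s: 11.32
tool_pos: [551.9, 190.4, 116.9]
orientation: [2.12, 2.208, 0.045]
ft_force: [-0.5, 0.7, -2.3]
opening: 22.7
gripper_force: 60.1
```

Run:
```python
from h import *
print(*foot_to((551.8,188.5,43)), sense()["ft_force"])
```

```text
[550.5 191.   45.6] [-2.5  1.   2.7] [[-0.039  0.996  0.078]
 [ 0.999  0.042 -0.035]
 [-0.038  0.077 -0.996]] [-0.49045515  0.72532798 -2.33085782]
```

Emit:
{"method": "move_arm", "body": {"plan": [[-0.0015,0.0005,0,0,0,0],[0,0,0.001,0,0,0],[0,0,0.001,0,0,0],[0,0,0,0,0,0]]}}

```text
time_s: 11.82
tool_pos: [552.6, 188.9, 114.9]
orientation: [2.12, 2.208, 0.045]
ft_force: [0.5, 0.7, -2.3]
opening: 22.5
gripper_force: 60.1
```

Emit:
{"method": "move_arm", "body": {"plan": [[0,0,0.001,0,0,0],[0,0,0.0005,0,0,0],[0,0,0,0,0,0]]}}

```text
time_s: 12.2
tool_pos: [553.0, 189.0, 113.8]
orientation: [2.12, 2.208, 0.046]
ft_force: [-1.5, -0.1, 4.3]
opening: 22.5
gripper_force: 59.7
```

Contact is at about 5 N. I'll start the sliding search.

Emit:
{"method": "move_arm", "body": {"plan": [[0,0,0.0002,0,0,0],[0,-0.0008,-6e-05,0,0,0],[0,-0.0008,-6e-05,0,0,0],[0,-0.0008,-6e-05,0,0,0],[0,0,0,0,0,0]]}}

```text
time_s: 12.82
tool_pos: [550.8, 188.8, 113.6]
orientation: [2.12, 2.207, 0.046]
ft_force: [2.1, 1.2, 5.6]
opening: 22.8
gripper_force: 59.8
```

Emit:
{"method": "move_arm", "body": {"plan": [[0.0008,0,-3e-05,0,0,0],[0.0008,0,-3e-05,0,0,0],[0,0,0,0,0,0]]}}

```text
time_s: 13.2
tool_pos: [550.6, 190.4, 113.5]
orientation: [2.12, 2.207, 0.045]
ft_force: [2.1, 0.5, 6.1]
opening: 22.6
gripper_force: 59.8
```

Emit:
{"method": "move_arm", "body": {"plan": [[0,0.0008,6e-05,0,0,0],[0,0.0008,6e-05,0,0,0],[0,0.0008,6e-05,0,0,0],[0,0.0008,6e-05,0,0,0],[0,0,0,0,0,0]]}}

```text
time_s: 13.82
tool_pos: [553.1, 190.5, 113.5]
orientation: [2.12, 2.208, 0.044]
ft_force: [-2.5, 0.6, 11.9]
opening: 22.7
gripper_force: 59.4
```

Emit:
{"method": "move_arm", "body": {"plan": [[0,0.0008,-0.0003,0,0,0],[-0.0008,0,3e-05,0,0,0],[-0.0008,0,3e-05,0,0,0],[-0.0008,0,3e-05,0,0,0],[-0.0008,0,3e-05,0,0,0],[0,0,0,0,0,0]]}}

```text
time_s: 14.58
tool_pos: [553.8, 187.4, 113.7]
orientation: [2.121, 2.208, 0.043]
ft_force: [-3.4, 0.3, 9.8]
opening: 22.5
gripper_force: 59.4
```

Emit:
{"method": "move_arm", "body": {"plan": [[0,-0.0008,-6e-05,0,0,0],[0,-0.0008,-6e-05,0,0,0],[0,-0.0008,0,0,0,0],[0,0,0,0,0,0]]}}

```text
time_s: 15.08
tool_pos: [551.9, 187.3, 113.7]
orientation: [2.12, 2.208, 0.045]
ft_force: [1.1, 1.3, 6.4]
opening: 22.4
gripper_force: 59.7
```

Emit:
{"method": "move_arm", "body": {"plan": [[0,-0.0008,-6e-05,0,0,0],[0,-0.0008,-6e-05,0,0,0],[0,-0.0008,0,0,0,0],[0,0,0,0,0,0]]}}

```text
time_s: 15.58
tool_pos: [549.7, 187.1, 113.6]
orientation: [2.12, 2.208, 0.045]
ft_force: [2.8, 1.0, 3.9]
opening: 22.6
gripper_force: 60.0
```

No drop yet. I'll fix the post's position relative to the hole in the same images.

Run:
```python
from h import *
from scipy.optimize import least_squares
f=foot_to((551.8,188.5,43))[0]; print("kin foot",f)
t=vision.read_camera("top"); s=vision.read_camera("scene"); np.save("pics/s6.npy",s); np.save("pics/t6.npy",t)
g=t.astype(float).mean(2); pts=[]
for v in range(176,200):
    r=g[v,158:176]; j=[i for i in range(len(r)-1) if r[i]>62>=r[i+1] and r[max(i-1,0):i+1].max()>75]
    if j: i=j[-1]; pts.append((158+i+(r[i]-62)/(r[i]-r[i+1]),v))
pts=np.array(pts); print(pts.round(1).tolist())
W=np.array([onz("top",u,v,f[2]+36) for u,v in pts])[:,:2]
q=least_squares(lambda c:np.hypot(*(W-c).T)-18,f[:2],loss="soft_l1"); print("collar top in topcam",q.x.round(1),q.fun.round(1))
gs=s.astype(float).mean(2)
for v in range(228,256): print(v,gs[v,168:196].astype(int).tolist())
for dz in(0,28,36): print(dz,proj("scene",f+[0,0,dz]))
cv2.imwrite("pics/g6.png",np.hstack([cv2.resize(s[200:280,145:225],(400,400),interpolation=2),cv2.resize(t[155:225,130:200],(400,400),interpolation=2)])[:,:,::-1])
```

```text
kin foot [548.2 187.8  42.3]
[[164.7, 181.0], [166.4, 182.0], [167.5, 183.0], [168.4, 184.0], [168.7, 185.0], [169.2, 186.0], [169.5, 187.0], [169.6, 188.0], [169.6, 189.0], [169.5, 190.0], [169.2, 191.0], [168.7, 192.0], [168.2, 193.0], [167.3, 194.0], [166.3, 195.0], [164.6, 196.0]]
collar top in topcam [551.7 186.6] [ 0.2  0.1  0.   0.2 -0.3 -0.1  0.1 -0.1  0.1  0.  -0.  -0.1  0.  -0.
  0.   0.3]
228 [125, 123, 122, 124, 123, 124, 118, 102, 87, 67, 69, 64, 63, 71, 75, 70, 61, 61, 61, 64, 61, 71, 78, 102, 111, 113, 116, 119]
229 [119, 119, 118, 122, 121, 120, 114, 106, 85, 74, 69, 65, 69, 76, 79, 74, 63, 62, 62, 65, 64, 64, 71, 80, 84, 88, 92, 106]
230 [126, 122, 121, 117, 111, 101, 94, 82, 75, 71, 71, 68, 69, 76, 90, 91, 70, 61, 61, 62, 63, 66, 69, 71, 76, 70, 76, 75]
231 [120, 116, 108, 92, 85, 76, 72, 67, 66, 66, 67, 65, 67, 76, 90, 90, 69, 63, 69, 64, 65, 73, 72, 76, 71, 68, 64, 63]
232 [108, 91, 77, 67, 60, 61, 64, 69, 69, 65, 68, 65, 72, 74, 90, 100, 78, 63, 71, 69, 71, 73, 71, 74, 69, 68, 67, 62]
233 [87, 64, 55, 54, 60, 60, 62, 65, 71, 71, 69, 71, 68, 76, 89, 100, 83, 69, 7
[... 2056 characters left out ...]
, 70, 71, 79, 81, 79, 66, 65, 59, 57, 57, 52, 48, 45, 41, 43, 41]
251 [85, 88, 85, 76, 66, 65, 67, 73, 72, 68, 72, 72, 69, 65, 68, 71, 67, 62, 61, 62, 60, 52, 51, 47, 45, 44, 37, 43]
252 [90, 85, 90, 86, 79, 70, 69, 69, 75, 70, 76, 72, 71, 66, 66, 69, 68, 67, 62, 61, 56, 57, 52, 52, 47, 45, 48, 51]
253 [90, 91, 88, 90, 87, 76, 73, 71, 71, 71, 74, 73, 71, 64, 68, 66, 67, 61, 59, 59, 59, 52, 50, 53, 50, 54, 60, 55]
254 [89, 89, 87, 92, 92, 88, 78, 77, 72, 71, 69, 74, 71, 71, 70, 66, 65, 60, 63, 56, 54, 56, 55, 61, 72, 76, 74, 63]
255 [89, 91, 94, 95, 94, 90, 89, 84, 77, 74, 72, 66, 73, 68, 67, 67, 64, 61, 59, 57, 59, 59, 66, 69, 84, 85, 83, 73]
0 [184.3 248. ]
28 [183.3 240.4]
36 [183.  238.1]
```

View pics/g6.png

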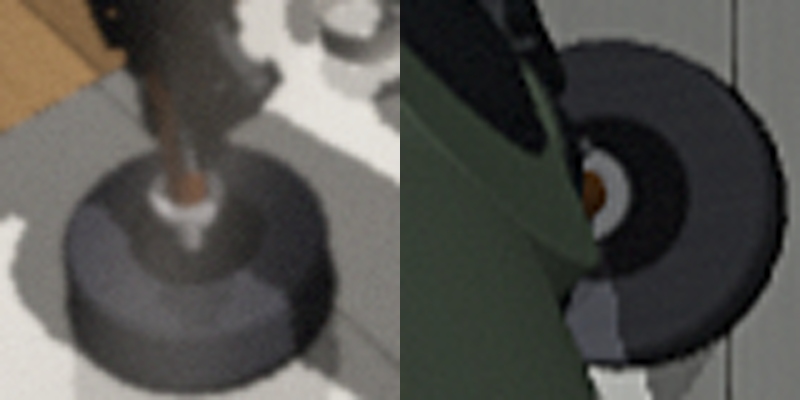

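The top view shows the collar circle centred at (551.7,186.6), and the hole was at (551.8,188.5) in the same view. The collar sits about 3.5 mm in +x of where the kinematics put it, so the foot leans to +x. I'll lift slightly, straighten it, and recentre.

Emit:
{"method": "move_arm", "body": {"plan": [[0,0,-0.003,0,0,0],[0.0015,0.0016,0,2.5,0.7,0],[0,0,0,0,0,0],[0,0,0,0,0,0]]}}

```text
time_s: 16.18
tool_pos: [550.4, 188.4, 116.3]
orientation: [2.148, 2.235, 0.009]
ft_force: [0.8, -0.0, -1.8]
opening: 22.3
gripper_force: 60.6
```

```bash
cat >> h.py <<'E'
from scipy.optimize import least_squares
def collar():
    f,_,Rm=foot_to((0,0,0)); t=vision.read_camera("top"); g=t.astype(float).mean(2); pts=[]
    for v in range(172,204):
        r=g[v,158:178]; j=[i for i in range(len(r)-1) if r[i]>62>=r[i+1] and r[max(i-1,0):i+1].max()>75]
        if j: i=j[-1]; pts.append((158+i+(r[i]-62)/(r[i]-r[i+1]),v))
    W=np.array([onz("top",u,v,f[2]+36) for u,v in pts])[:,:2]
    q=least_squares(lambda c:np.hypot(*(W-c).T)-18,f[:2],loss="soft_l1")
    print("kin foot",f,"collar topcam",q.x.round(1),"n",len(pts),"rms",q.fun.std().round(2),"ft",sense()["ft_force"].round(1)); print(Rm)
    s=vision.read_camera("scene"); gs=s.astype(float).mean(2)
    u0,v0=proj("scene",f).astype(int)
    return s
E
python3 - <<'E'
from h import *
s=collar(); g=s.astype(int).mean(2).astype(int); f=foot_to((0,0,0))[0]
for dz in(0,28,36): print(dz,proj("scene",f+[0,0,dz]))
for v in range(236,250): print(v,g[v,170:194].tolist())
E
```

```text
kin foot [549.8 188.9  45. ] collar topcam [549.5 187.3] n 16 rms 0.44 ft [-0.2  0.  -1.8]
[[-0.039  0.999  0.034]
 [ 0.999  0.04  -0.025]
 [-0.026  0.033 -0.999]]
0 [183.3 247.1]
28 [182.4 239.4]
36 [182.1 237.2]
236 [56, 59, 63, 65, 68, 83, 101, 102, 86, 74, 77, 84, 89, 88, 93, 91, 99, 108, 106, 94, 74, 70, 65, 65]
237 [57, 59, 64, 64, 80, 99, 110, 107, 87, 73, 80, 81, 87, 90, 95, 93, 101, 112, 109, 97, 78, 68, 68, 59]
238 [57, 58, 63, 65, 88, 123, 128, 119, 92, 76, 78, 85, 88, 92, 92, 98, 111, 121, 114, 97, 74, 61, 58, 55]
239 [56, 58, 61, 69, 86, 128, 156, 153, 118, 89, 82, 82, 87, 94, 100, 113, 135, 150, 129, 96, 69, 57, 55, 54]
240 [57, 60, 64, 67, 80, 117, 164, 172, 153, 127, 104, 95, 100, 110, 125, 138, 157, 167, 149, 96, 66, 57, 57, 50]
241 [58, 62, 60, 61, 68, 98, 142, 168, 166, 148, 138, 128, 131, 136, 145, 149, 161, 165, 143, 92, 63, 55, 50, 50]
242 [59, 62, 58, 63, 63, 78, 111, 140, 153, 150, 145, 145, 148, 149, 150, 151, 156, 154, 128, 85, 63, 55, 49, 50]
243 [58, 58, 54, 60, 63, 70, 85, 103, 117, 126, 136, 141, 145, 147, 146, 147, 147, 132, 102, 72, 58, 56, 51, 48]
244 [60, 58, 54, 59, 61, 70, 72, 80, 94, 106, 115, 125, 132, 135, 141, 140, 131, 103, 77, 61, 55, 54, 51, 47]
245 [57, 55, 56, 59, 61, 64, 66, 73, 80, 84, 97, 108, 121, 124, 131, 142, 130, 85, 65, 59, 55, 53, 49, 47]
246 [59, 55, 60, 63, 63, 67, 68, 69, 70, 74, 82, 96, 111, 126, 139, 145, 133, 86, 63, 58, 53, 49, 49, 46]
247 [66, 61, 58, 64, 64, 70, 70, 69, 71, 70, 78, 91, 113, 125, 140, 146, 129, 84, 64, 59, 54, 52, 47, 47]
248 [76, 66, 64, 64, 66, 66, 75, 77, 70, 68, 72, 91, 110, 129, 137, 138, 123, 80, 62, 57, 55, 52, 50, 49]
249 [79, 68, 64, 64, 66, 71, 68, 73, 72, 72, 71, 85, 102, 118, 118, 109, 95, 68, 63, 58, 53, 51, 49, 43]
```

Emit:
{"method": "move_arm", "body": {"plan": [[0.0004,0.0023,0,0,1.5,0],[0,0,0.001,0,0,0],[0,0,0.001,0,0,0],[0,0,0.0005,0,0,0],[0,0,0,0,0,0]]}}

```text
time_s: 16.9
tool_pos: [553.3, 189.4, 114.2]
orientation: [2.16, 2.25, 0.038]
ft_force: [-0.2, 0.4, -1.0]
opening: 22.7
gripper_force: 60.5
```

Run:
```python
from h import *
collar()
```

```text
Traceback (most recent call last):
  File "h.py", line 26, in collar
    W=np.array([onz("top",u,v,f[2]+36) for u,v in pts])[:,:2]
      ~~~~~~~~~~~~~~~~~~~~~~~~~~~~~~~~~~~~~~~~~~~~~~~~~^^^^^^
IndexError: too many indices for array: array is 1-dimensional, but 2 were indexed
```

Emit:
{"method": "move_arm", "body": {"plan": [[0,0,0.0005,0,0,0],[0,0,0.0005,0,0,0],[0,0,0,0,0,0]]}}

```text
time_s: 17.32
tool_pos: [553.2, 189.2, 113.1]
orientation: [2.16, 2.25, 0.037]
ft_force: [-0.3, 0.1, -2.2]
opening: 22.6
gripper_force: 60.6
```

Emit:
{"method": "move_arm", "body": {"plan": [[0,0,0.0007,0,0,0],[0,0,0.0007,0,0,0],[0,0,0,0,0,0]]}}

```text
time_s: 17.7
tool_pos: [553.3, 189.2, 111.7]
orientation: [2.16, 2.25, 0.038]
ft_force: [-0.4, -0.4, -2.2]
opening: 22.5
gripper_force: 60.6
```

Emit:
{"method": "move_arm", "body": {"plan": [[0,0,0.001,0,0,0],[0,0,0.001,0,0,0],[0,0,0.001,0,0,0],[0,0,0,0,0,0]]}}

```text
time_s: 18.2
tool_pos: [553.4, 189.2, 108.7]
orientation: [2.16, 2.25, 0.038]
ft_force: [-1.6, -0.8, -2.6]
opening: 22.6
gripper_force: 60.6
```

The foot has found the hole. I'll keep going down and watch the side forces.

Emit:
{"method": "move_arm", "body": {"plan": [[0,-0.0002,0.002,0,0,0],[0,0,0.002,0,0,0],[0,0,0.001,0,0,0],[0,0,0,0,0,0]]}}

```text
time_s: 18.7
tool_pos: [553.4, 189.2, 103.7]
orientation: [2.16, 2.25, 0.038]
ft_force: [-0.4, -0.1, -2.4]
opening: 23.0
gripper_force: 60.6
```

Run:
```python
from h import *
s=sense(); print(s["ft_force"],s["torque"],*foot_to((551.8,188.5,15)))
```

```text
[-0.41024549 -0.11346556 -2.36045082] [-0.05940226  0.25660738  0.00484528] [552.8 189.2  32.4] [-0.7 -1.6 17.3] [[-0.04   0.999  0.033]
 [ 0.999  0.04   0.002]
 [ 0.001  0.033 -0.999]]
```

Emit:
{"method": "move_arm", "body": {"plan": [[0,0,0.002,0,0,0],[0,-0.0001,0.002,0,0,0],[0,0,0.002,0,0,0],[0,-0.0001,0.002,0,0,0],[0,0,0,0,0,0]]}}

```text
time_s: 19.32
tool_pos: [553.4, 189.2, 95.6]
orientation: [2.16, 2.25, 0.038]
ft_force: [-0.5, -0.8, -1.6]
opening: 22.9
gripper_force: 60.6
```

Emit:
{"method": "move_arm", "body": {"plan": [[0,0,0.001,0,0,0],[0,0,0.001,0,0,0],[0,-0.0001,0.001,0,0,0],[0,0,0,0,0,0]]}}

```text
time_s: 19.82
tool_pos: [553.8, 189.4, 93.1]
orientation: [2.16, 2.249, 0.039]
ft_force: [-1.5, -0.7, 4.5]
opening: 22.6
gripper_force: 60.2
```

Emit:
{"method": "move_arm", "body": {"plan": [[0,0,0.001,0,0,0],[0,0,0.001,0,0,0],[0,0,0,0,0,0]]}}

```text
time_s: 20.2
tool_pos: [553.8, 189.4, 91.1]
orientation: [2.16, 2.249, 0.039]
ft_force: [-2.3, 0.0, 4.5]
opening: 22.6
gripper_force: 60.2
```

Emit:
{"method": "move_arm", "body": {"plan": [[0,0,0.001,0,0,0],[0,-0.0001,0.001,0,0,0],[0,0,0.001,0,0,0],[0,0,0.0005,0,0,0],[0,0,0,0,0,0]]}}

```text
time_s: 20.82
tool_pos: [553.8, 189.4, 87.6]
orientation: [2.16, 2.249, 0.039]
ft_force: [-1.8, -0.5, 5.9]
opening: 22.9
gripper_force: 60.2
```

Emit:
{"method": "move_arm", "body": {"plan": [[0,0,0.0007,0,0,0],[0,0,0.0007,0,0,0],[0,0,0,0,0,0]]}}

```text
time_s: 21.2
tool_pos: [553.9, 189.4, 86.3]
orientation: [2.16, 2.249, 0.039]
ft_force: [-1.9, -1.4, 7.4]
opening: 22.6
gripper_force: 60.0
```

Emit:
{"method": "move_arm", "body": {"plan": [[0,0,0.0005,0,0,0],[0,0,0.0003,0,0,0],[0,0,0,0,0,0]]}}

```text
time_s: 21.58
tool_pos: [554.3, 189.6, 86.2]
orientation: [2.16, 2.249, 0.041]
ft_force: [-3.6, -0.4, 16.7]
opening: 22.6
gripper_force: 59.2
```

Emit:
{"method": "move_arm", "body": {"plan": [[0,0,0.0002,0,0,0],[0,0,0,0,0,0],[0,0,0,0,0,0]]}}

```text
time_s: 21.95
tool_pos: [554.5, 189.7, 86.1]
orientation: [2.16, 2.249, 0.041]
ft_force: [-3.7, -1.7, 19.0]
opening: 22.5
gripper_force: 59.2
```

Run:
```python
from h import *
s=sense(); print(s["ft_force"],s["torque"],s["joint_positions"].round(2))
```

```text
[-3.68612994 -1.74063433 18.956587  ] [-0.25219485  1.11411696 -0.01100017] [-0.28  0.64 -0.23  1.84  0.25  0.66 -0.61]
```

The side torque suggests the collar touches on its −x edge first. I'll tilt the top slightly towards +x to level it.

Emit:
{"method": "move_arm", "body": {"plan": [[0,0.0004,0,0.6,0,0],[0,0.0004,0,0.6,0,0],[0,0,0,0,0,0]]}}

```text
time_s: 22.32
tool_pos: [555.3, 189.7, 86.1]
orientation: [2.17, 2.259, 0.017]
ft_force: [-4.7, -1.6, 19.4]
opening: 22.8
gripper_force: 59.0
```

Run:
```python
from h import *
s=sense(); print(s["ft_force"],s["torque"])
```

```text
[-4.66048063 -1.58033793 19.39452605] [-0.32089593  1.11832973 -0.04208146]
```

Emit:
{"method": "move_arm", "body": {"plan": [[0,0,0,0,0,0],[0,0,0,0,0,0],[0,0,0,0,0,0],[0,0,0,0,0,0],[0,0,0,0,0,0]], "claw": 1}}

```text
time_s: 22.95
tool_pos: [554.4, 189.4, 84.9]
orientation: [2.17, 2.26, 0.014]
ft_force: [-0.3, 0.4, -0.1]
opening: 85.4
gripper_force: 0.0
```

Emit:
{"method": "move_arm", "body": {"plan": [[0,0,-0.01,0,0,0],[0,0,-0.03,0,0,0],[0,0,-0.04,0,0,0],[0,0,-0.03,0,0,0],[0,0,0,0,0,0],[0,0,0,0,0,0]]}}

```text
time_s: 23.7
tool_pos: [552.9, 189.1, 194.8]
orientation: [2.17, 2.26, 0.014]
ft_force: [-0.2, -0.5, -0.3]
opening: 85.2
gripper_force: 0.0
```

Run:
```python
from h import *
s=sense(); print(s["ft_force"],s["tool_pos"])
s=vision.read_camera("scene"); t=vision.read_camera("top"); np.save("pics/s7.npy",s)
h=cv2.cvtColor(s,cv2.COLOR_RGB2HSV)
for z in(43,51,140): print(z,proj("scene",(552,188,z)))
cv2.imwrite("pics/g7.png",np.hstack([cv2.resize(s[195:275,145:225],(400,400),interpolation=2),cv2.resize(t[155:225,130:200],(400,400),interpolation=2)])[:,:,::-1])
```

```text
[-0.19727927 -0.54761503 -0.33936617] [552.93382585 189.06025806 194.83568522]
43 [183.3 247. ]
51 [183.  244.8]
140 [179.8 219.3]
```

View pics/g7.png

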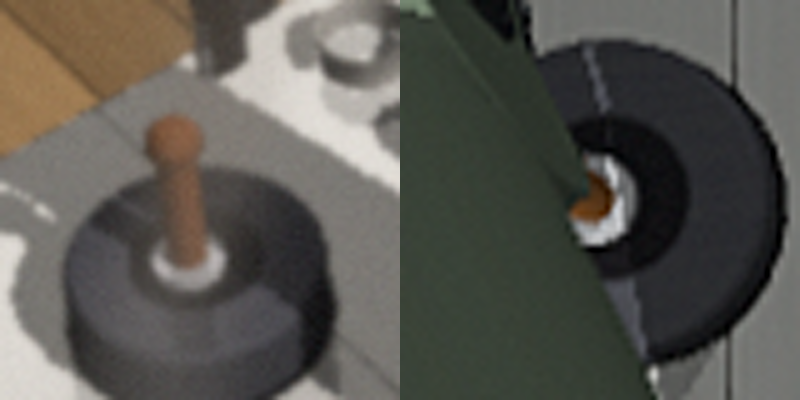

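The post stands in the base: collar at crop (188,262), knob at (175,130), gripper clear. For certainty I'll press lightly on the knob's top with shut fingers, which also measures the height (home is 140).

Emit:
{"method": "move_arm", "body": {"plan": [[0,0.001,0,0,0,0],[0,0,0,0,0,0],[0,0,0,0,0,0],[0,0,0,0,0,0],[0,0,0.02,0,0,0],[0,0,0.02,0,0,0],[0,0,0.01,0,0,0],[0,0,0,0,0,0]], "claw": 0}}

```text
time_s: 24.8
tool_pos: [554.5, 189.3, 144.6]
orientation: [2.171, 2.261, 0.013]
ft_force: [0.2, 0.1, 0.3]
opening: -0.2
gripper_force: 0.0
```

Emit:
{"method": "move_arm", "body": {"plan": [[0,0,0.0015,0,0,0],[0,0,0.001,0,0,0],[0,0,0,0,0,0]]}}

```text
time_s: 25.18
tool_pos: [554.9, 189.3, 142.7]
orientation: [2.17, 2.26, 0.015]
ft_force: [-0.8, -0.4, -0.8]
opening: 0.1
gripper_force: 0.0
```

Emit:
{"method": "move_arm", "body": {"plan": [[0,0,0.001,0,0,0],[0,0,0.001,0,0,0],[0,0,0,0,0,0]]}}

```text
time_s: 25.55
tool_pos: [554.7, 189.3, 140.3]
orientation: [2.171, 2.26, 0.014]
ft_force: [-0.2, -0.7, 0.5]
opening: 0.0
gripper_force: 0.0
```

Emit:
{"method": "move_arm", "body": {"plan": [[0,0,0.0005,0,0,0],[0,0,0,0,0,0]]}}

```text
time_s: 25.8
tool_pos: [554.9, 189.4, 140.1]
orientation: [2.17, 2.26, 0.015]
ft_force: [-0.2, -0.7, 3.8]
opening: 0.0
gripper_force: 1.5
```

Emit:
{"method": "move_arm", "body": {"plan": [[0,0,0.0004,0,0,0],[0,0,0.0003,0,0,0],[0,0,0,0,0,0]]}}

```text
time_s: 26.18
tool_pos: [555.3, 189.6, 140.0]
orientation: [2.17, 2.26, 0.016]
ft_force: [-1.5, -1.3, 11.3]
opening: -0.1
gripper_force: 5.7
```

The knob's top is at 140.0 and stays there under about 11 N, so the collar is home. I'll retreat and hand in.

Emit:
{"method": "move_arm", "body": {"plan": [[0,0,-0.01,0,0,0],[0,0,-0.04,0,0,0],[0,0,-0.04,0,0,0],[0,0,0,0,0,0],[0,0,0,0,0,0],[0,0,0,0,0,0]]}}

```text
time_s: 26.92
tool_pos: [553.3, 189.0, 228.4]
orientation: [2.171, 2.261, 0.012]
ft_force: [-0.5, 0.3, -0.9]
opening: 0.0
gripper_force: 0.0
```

Run:
```python
from h import *
print(sense()["tool_pos"],sense()["ft_force"]); print(robot.sign_off())
```

```text
[553.29724086 189.01322947 228.38162222] [-0.46140581  0.29335769 -0.86290658]
the job is handed in; nothing more can be done
None
```

The post is in the socket with its collar home (knob top at 140 mm, steady under about 11 N) and released, and the job was handed in at about 27 s; no force reading after any move exceeded about 21 N, and I made no contact with the jar, lemon or cutter that I know of, though I did not re-measure them at the end.

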